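Tip the tray so the clean saucer slides home

ROBOT

A 6-joint arm with a two-finger parallel gripper is mounted at the origin on the work surface. World frame = base frame: x ahead of the robot, y to its left, z up, the work surface at z = 0. Lengths are in m, angles in rad, forces in N, time in s.
With the tool pointing down it reaches from about 0.275 to 0.85 m from the base axis. Payload 19 kg.
Tool frame: the origin (TCP) lies midway between the tips of the shut fingers; the grasp point (between the pads) lies r.tcp_to_grasp behind it (r.tcp_to_grasp is the distance from the TCP to the grasp point, in m); z points along the fingers, x is the direction in which the jaws open and shut, and the axes are right-handed (so a half turn about z gives the same grasp; the last joint's range is limited). The gripper opens to 85 mm and grips with 20 to 120 N. Pads are 22 mm wide; open, the fingers measure 114 mm over their backs; the gripper's body (76 mm by 85 mm) begins 54 mm behind the grasp point. The pads swing forward as they close: fully open they stand 13 mm farther back than shut.
Start: joints at [-1.249, 0.15, 1.437, -0, 1.554, -0.134], TCP at [0.253, -0.516, 0.231] pointing down, gripper open.
Joint ranges: [-2.8, 2.8], [-0.68, 2.1], [0.12, 2.68], [-1.39, 4.53], [0.16, 2.79], [-2.81, 2.81]. Speed limits (rad/s): [1.89, 1.89, 2.22, 3.01, 3.01, 3.01].

INTERFACE

Orientations are given as [roll, pitch, yaw] about the fixed x, y, z axes, in that order (R = Rz(yaw) Ry(pitch) Rx(roll)).
In Python, from station import r gives the robot as it stands.
- The arm moves only by the tool step_arm, never from a script. Its argument "deltas" is a list of rows, each a list of 5 numbers: the shift along the tool's x, y, z in mm, then the turn about the tool's z in degrees, then the closure, from -1 (fully open) to 1 (shut). In form: [[tx, ty, tz, roll, hand], ...]. A call has 1 to 10 rows; each row is the pose to reach, as a shift and turn from the pose commanded when the call began, along the tool's axes at that moment; what a row does not reach only later rows make up. A row lasts 1/8 s, in which the tool goes at most 62.5 mm and 10.7 degrees, less where a joint would pass 70% of its speed; a pose out of reach is approached as far as the arm can. A call with a gripper value outside its range is refused whole. The fingers move at their own pace and stop on an object; "force" is the grip in N (left out, the last holds). Time passes only in rows, so rows that repeat a pose let the fingers close. It gives the time, the measured TCP pose, the force and the opening at its end, in the units of the state.
- r.sense(): the state, without advancing time (a new reading comes with each control period).
- r.get_image(name): name is "scene" or "top" or "wrist"; returns the picture (420x560x3 uint8, red, green, blue); there is no depth.
- r.camera_params(name): a dict with "fx", "fy", "cx", "cy" (pixels), "T" (4x4, takes a point from camera to world coordinates); the wrist camera has in their place "mount" (4x4, takes a point from camera to tool coordinates, whose origin is the TCP and whose axes are the tool frame's). Camera axes: x right, y down, z forward; pixel columns grow to the right and rows downward; lengths in m; the calibration is good to about 2 mm. The wrist camera is an equidistant fisheye: a pixel r from the principal point sees the ray r / f radians off the axis. A picture is of the moment at which its call begins: read the wrist's pose just before it. camera_params takes no time and is no camera call.
- r.sign_off(): hands the job in, once; it reports no verdict.
Trained networks look in the newest picture that a camera, given by its name, has taken for a name from the list of things; names that differ only in an ending like _2 or _b are one class to them, and where a whole thing is asked for, a point or a joint stands for the part that bears it (a point fixed in the world has none). Each returns a list of dicts, best first, with "conf" (0 to 1); they miss things now and then, are a little off and sometimes report something else, mostly with a low value. They report only what shows in the picture. A call takes as long as a camera call.
- r.look_for(camera, name): "xy" ([column, row] as shares, 0 to 1, of the picture: columns of its width, rows of its height, amid what is visible of it).
- r.pinpoint(camera, name): "xy" ([column, row] as shares, 0 to 1, of the picture: columns of its width, rows of its height: a listed point, or the origin of a listed thing).
The state is a dict: "time": time; "qpos": joint angles; "joint_vel": joint speeds; "effort": joint torques, N m; "tool_pos": TCP position; "tcp_rot": TCP orientation; "ft_force": force on the tool from outside, world axes, zero at the start; "torque": the same for the moment, N m; "opening": opening from 0.0 (shut) to 1.0 (fully open).
Only numpy, scipy, OpenCV 4.12 (cv2) and the standard library are available. Lean on these libraries where they do the work, as an engineer would, in place of code of your own. Each camera call takes 0.05 s, during which the arm holds its last target.

TASK

The clean saucer must end up at the hinged end of the wooden tipping tray without being touched: take the tray by its leaning handle and raise it slowly just until the saucer starts to slide, then stop and hold the tray still at that angle while the saucer glides gently down until it rests against the end lip. Then lower the tray gently until it lies flat again (do not let it drop) and let go. Do not push or tip over the other things in the drawer.

Things in the scene. Friction and masses are not known exactly. Their poses are not given: they have to be found in the camera images.
- tray_frame: Fixed wooden frame (base 290 x 170 x 8 mm) on the drawer floor, carrying the tipping tray. Origin: centre of its underside. +x points from the handle to the hinge, +y along the hinge, z up. The hinge line is level, 125 mm from the origin along +x, 65 mm above the floor. Position and yaw differ each time.
- tray (a joint): Tilt of the wooden tray in rad: 0 = flat on its rest, growing as the handle end is raised; 0.75 is the stop. The hinge is free (little damping): the tray (0.45 kg) falls back if let go. The saucer starts to slide at a tilt that differs each time, between about 0.24 and 0.47 rad.
- tray_hinge (a point): Point on the hinge line, mid-width; turns with the tray. In the tray's axes (as tray_frame at zero tilt) the board's top face is z = 0; the board runs from x = 0 to -250 mm, 148 mm wide, 10 mm thick. End lip at the hinge end: 26 mm high, inner face at x = -12 mm. Side rails: 20 mm high, 134 mm apart.
- tray_grip (a point): Grip point in the tray's handle, a flat wooden plate 10 mm thick, 100 mm wide (along the hinge), 85 mm long, rising from the board's free end at x = -250 mm. At zero tilt it leans 30 degrees from vertical, top away from the hinge; it turns with the tray. This point is 55 mm up the plate, mid-thickness and mid-width. Grip it across its thickness, fingers in line with the plate. Axes as tray_hinge.
- saucer: White ceramic saucer, 100 mm across the rim, 20 mm high, flat foot 62 mm across, about 0.18 kg, lying on the tray near the handle end at the start, its centre 172 to 190 mm from the hinge line. Origin: centre of its underside. When its rim touches the lip its centre is 62 mm from the hinge line. Not to be touched by the robot.
- egg_cup: Bystander: white ceramic egg cup on a foot, 50 mm across, 62 mm high, standing beside the tray. Origin: centre of its underside.
- dispenser: Bystander: closed round pale green formula dispenser with ribbed cap, 90 mm across, 96 mm high, in one of the drawer's side bays. Origin: centre of its underside.
- bowl: Bystander: white plastic bowl, 104 mm across, 45 mm high, in a side bay. Origin: centre of its underside.
- cup: Bystander: white plastic cup, 70 mm across, 75 mm high, in a side bay. Origin: centre of its underside.
- spoon0: Bystander: plastic spoon 142 mm long, 8 mm high, lying beside the tray. Origin: middle of its length, underside.
- spoon1: Bystander: plastic spoon like spoon0, in the right side bay.
- spoon2: Bystander: plastic spoon like spoon0, in the right side bay. The drawer (480 x 880 mm, walls 60 mm high, inner faces at x = 0.374 and 0.826 and y = +-0.426) and its two 50 mm high clear dividers at y = +-0.30 are fixed.

How it is judged:
On the way, in this order (a step that is already met when the one before it is completed fails the run):
1. the saucer is sliding down the tray while the tray is held still at its tilt (turning slower than 0.04 rad/s) (value of joint tray above 0.15 rad and x of saucer in the frame of tray_hinge between -0.166 and -0.078 m and linear speed of saucer above 0.008 m/s and velocity of joint tray between -0.04 and 0.04 rad/s), for 0.15 s.
2. the saucer rests against the end lip while the tray is still tilted (value of joint tray above 0.12 rad and x of saucer in the frame of tray_hinge above -0.07 m and linear speed of saucer below 0.03 m/s), for 0.1 s.
At the end, for the whole second after the job is handed in: The saucer lies on the tray against the end lip (centre within 10 mm of where it touches the lip), at rest; the tray lies flat (tilt under 0.03 rad) (x of saucer in the frame of tray_hinge above -0.072 m and z of saucer in the frame of tray_hinge between -0.006 and 0.006 m and value of joint tray below 0.03 rad and linear speed of saucer below 0.01 m/s).
It fails at once if the robot touches the saucer (contact force between any of the fingers, the arm and saucer above 0.3 N).
It fails at once if the saucer shoots down (faster than 0.45 m/s): tipped too fast or too far (linear speed of saucer above 0.45 m/s).
It fails at once if the tray is dropped (falling faster than 1.2 rad/s) (velocity of joint tray below -1.2 rad/s).
It fails at once if another thing in the drawer is pushed by more than 30 mm or tipped (distance of any of egg_cup, dispenser, bowl, cup, spoon0, spoon1, spoon2 from where it was at the start of the episode above 0.03 m or angle between any of egg_cup, dispenser, bowl, cup's own z axis and vertical above 0.5 rad).
It also fails if it takes over 58 s, if anything falls off the work surface, if the arm or the gripper's body presses on something with over 40 N, if the wrist force passes 120 N, or if a joint passes its speed limit or range.

## Working session

There is one attempt and no reset: what is moved stays moved. The work goes in short steps, Python scripts to look and compute and a tool call to move; the robot and the scene stay as the last step left them, time stands still between calls to the robot, and variables do not carry over. Pictures are saved under pics/ and viewed, and the job is handed in when it is done.

Besides the shell and the picture viewer there is one more tool, called after ">>>" by a JSON object that holds its "method" and its "body". step_arm: Moves the arm, as the interface text tells. Its arguments: {"type":"object","properties":{"deltas":{"type":"array"},"force":{"type":"number"}},"required":["deltas"]}

```bash
ls; mkdir -p pics
python3 - <<'E'
from station import r
import cv2,numpy as np
print(r.sense(), r.tcp_to_grasp)
for n in ["scene","top","wrist"]:
    im=r.get_image(n); cv2.imwrite(f"pics/{n}0.png",im[:,:,::-1])
    for k in ["tray_grip","tray_hinge","saucer","tray_frame","egg_cup","spoon0"]:
        print(n,k,[(np.round(d["xy"],3),round(d["conf"],2)) for d in r.pinpoint(n,k)[:2]])
    print({k:np.round(v,3).tolist() for k,v in r.camera_params(n).items()})
E
```

```text
pics
{'time': 0.0, 'qpos': array([-1.24901972e+00,  1.50941115e-01,  1.43803532e+00, -1.53322283e-05,
        1.55378491e+00, -1.33990056e-01]), 'joint_vel': array([ 0.00154767, -0.00144943, -0.00112188,  0.00071379,  0.00045468,
        0.00040695]), 'effort': array([ 2.44992640e-03, -7.13042593e+01, -5.70864272e+01, -1.17599902e-04,
        8.85465561e-03, -5.22321685e-06]), 'tool_pos': array([ 0.25299027, -0.51607658,  0.23069889]), 'tcp_rot': array([-3.14145172e+00,  1.16026341e-03, -1.11502931e+00]), 'ft_force': array([-0.03464868,  0.32637372,  0.42173639]), 'torque': array([ 0.01921723, -0.05581675,  0.00021657]), 'opening': 1.0010107142963534} 0.0187
scene tray_grip [(array([0.341, 0.559]), 0.72)]
scene tray_hinge [(array([0.5  , 0.454]), 0.84), (array([0.663, 0.393]), 0.48)]
scene saucer [(array([0.409, 0.534]), 0.89), (array([0.665, 0.395]), 0.54)]
scene tray_frame [(array([0.447, 0.541]), 0.84), (array([0.506, 0.606]), 0.49)]
scene egg_cup [(array([0.421, 0.464]), 0.7)]
scene spoon0 [(array([0.36 , 0.806]), 0.9), (array([0.329, 0.839]), 0.65)]
{'fx': 378.984, 'fy': 378.984
[... 293 characters left out ...]
array([0.555, 0.596]), 0.94)]
top tray_frame [(array([0.517, 0.584]), 0.94)]
top egg_cup [(array([0.471, 0.696]), 0.69), (array([0.219, 0.637]), 0.53)]
top spoon0 [(array([0.728, 0.488]), 0.87), (array([0.512, 0.496]), 0.66)]
{'fx': 403.38, 'fy': 403.38, 'cx': 275.099, 'cy': 212.362, 'T': [[0.019, -0.981, 0.195, 0.433], [-1.0, -0.023, -0.02, -0.004], [0.025, -0.194, -0.981, 1.058], [0.0, 0.0, 0.0, 1.0]]}
wrist tray_grip []
wrist tray_hinge []
wrist saucer []
wrist tray_frame []
wrist egg_cup []
wrist spoon0 []
{'fx': 325.192, 'fy': 325.192, 'cx': 281.954, 'cy': 207.377, 'mount': [[1.0, 0.001, -0.001, 0.0], [-0.001, 0.958, 0.286, -0.073], [0.001, -0.286, 0.958, -0.141], [0.0, 0.0, 0.0, 1.0]]}
```

View pics/top0.png

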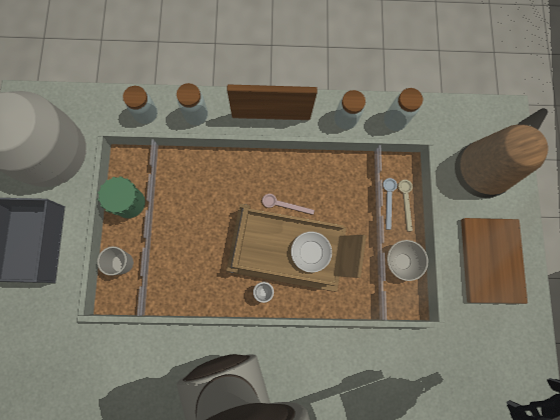

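View pics/scene0.png

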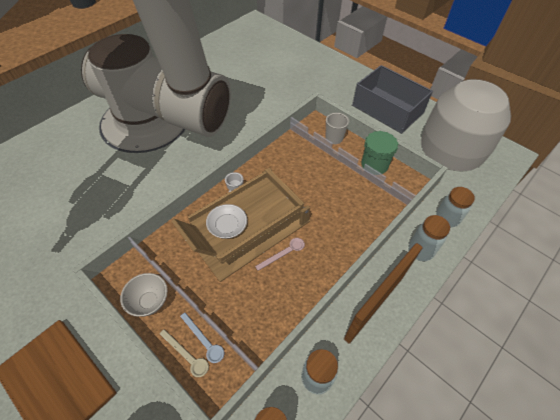

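```bash
cat > h.py <<'E'
import numpy as np
from scipy.spatial.transform import Rotation as R
from station import r
def px(cam,xy,z=None):
    p=r.camera_params(cam);T=np.array(p["T"])
    u=xy[0]*560;v=xy[1]*420
    d=T[:3,:3]@np.array([(u-p["cx"])/p["fx"],(v-p["cy"])/p["fy"],1]);o=T[:3,3]
    return o,d/np.linalg.norm(d)
def onz(cam,xy,z):
    o,d=px(cam,xy);return o+d*(z-o[2])/d[2]
def tri(a,b):
    A=0;B=0
    for o,d in (px("scene",a),px("top",b)):
        P=np.eye(3)-np.outer(d,d);A=A+P;B=B+P@o
    x=np.linalg.solve(A,B)
    return x,[np.linalg.norm((np.eye(3)-np.outer(d,d))@(x-o)) for o,d in (px("scene",a),px("top",b))]
E
python3 - <<'E'
from h import *
for n,a,b in [("grip",(.341,.559),(.627,.616)),("hinge",(.5,.454),(.426,.568)),("saucer",(.409,.534),(.555,.596)),("frame",(.447,.541),(.517,.584)),("egg",(.421,.464),(.471,.696))]:
    print(n,tri(a,b))
print(onz("top",(.426,.568),.065),onz("top",(.555,.596),.065),onz("top",(.517,.584),0),onz("scene",(.447,.541),0))
print(onz("top",(.627,.616),.1126),onz("scene",(.341,.559),.1126))
E
```

```text
grip (array([ 0.51530353, -0.20497424,  0.10536295]), [np.float64(0.0006731984932434132), np.float64(0.0006731984932432896)])
hinge (array([0.55913239, 0.06049438, 0.06354695]), [np.float64(0.005512325781140133), np.float64(0.005512325781140218)])
saucer (array([ 0.53768874, -0.11245737,  0.06903309]), [np.float64(0.0018275833313026117), np.float64(0.001827583331302569)])
frame (array([ 0.55582536, -0.06208016,  0.01657682]), [np.float64(0.002974657436993978), np.float64(0.0029746574369939674)])
egg (array([ 4.33551984e-01,  1.63183318e-04, -1.28538003e-02]), [np.float64(0.0007440422575071981), np.float64(0.0007440422575072461)])
[0.56238721 0.06476181 0.065     ] [ 0.53703304 -0.11438443  0.065     ] [ 0.55593113 -0.06540512  0.        ] [ 5.49476497e-01 -5.29800454e-02 -1.11022302e-16]
[ 0.51431324 -0.20400996  0.1126    ] [ 0.52009509 -0.20633158  0.1126    ]
```

The top view shows the tray with its handle at about (347,255), the saucer at (311,252), the hinge end at (240,240) and the egg cup at (263,292). I'll fit the tray's position and yaw, then overlay the model to check it.

```bash
cat >> h.py <<'E'
def proj(cam,P):
    p=r.camera_params(cam);T=np.array(p["T"]);P=np.atleast_2d(P)
    c=(P-T[:3,3])@T[:3,:3]
    return np.c_[c[:,0]/c[:,2]*p["fx"]+p["cx"],c[:,1]/c[:,2]*p["fy"]+p["cy"]]
def tw(q,P,t=0):
    # tray coords -> world ; q=hinge x,y,yaw
    P=np.atleast_2d(P)
    Ry=R.from_euler('y',t).as_matrix()
    return (P@Ry.T)@R.from_euler('z',q[2]).as_matrix().T+[q[0],q[1],.065]
GR=[-.2775,0,.0476]
E
python3 - <<'E'
from h import *
import cv2
from scipy.optimize import least_squares
obs=[("scene",GR,(.341,.559)),("top",GR,(.627,.616)),("scene",[0,0,0],(.5,.454)),("top",[0,0,0],(.426,.568)),("scene",[-.125,0,-.065],(.447,.541)),("top",[-.125,0,-.065],(.517,.584))]
f=lambda q:np.concatenate([proj(c,tw(q,P))[0]-np.array(xy)*[560,420] for c,P,xy in obs])
s=least_squares(f,[.56,.06,1.4],loss='soft_l1')
print(s.x,np.round(f(s.x),1),np.degrees(s.x[2]))
q=s.x
c,sn=np.cos(q[2]),np.sin(q[2])
base=[[.145-.125,.085,-.057],[.02,-.085,-.057],[-.27,-.085,-.057],[-.27,.085,-.057]]
pl=[[-.25,.05,0],[-.2925,.05,.0736],[-.2925,-.05,.0736],[-.25,-.05,0]]
bd=[[0,.074,0],[0,-.074,0],[-.25,-.074,0],[-.25,.074,0]]
for cam in ["top","scene"]:
    im=cv2.imread(f"pics/{cam}0.png"); k=3
    im=cv2.resize(im,None,fx=k,fy=k,interpolation=cv2.INTER_CUBIC)
    for poly,col in ((base,(255,0,0)),(pl,(0,0,255)),(bd,(0,255,0))):
        cv2.polylines(im,[np.int32((proj(cam,tw(q,poly))+.5)*k)],True,col,1)
    u,v=proj(cam,tw(q,[-.14,0,0]))[0]*k
    cv2.imwrite(f"pics/ov_{cam}.png",im[int(v)-250:int(v)+250,int(u)-330:int(u)+330])
E
```

```text
[0.56498931 0.06559813 1.40299597] [-1.   0.1  1.7 -1.8  5.  -0.7 -0.3 -1.1 -2.6 -0.1 -3.   4.4] 80.38574766466736
```

View pics/ov_top.png

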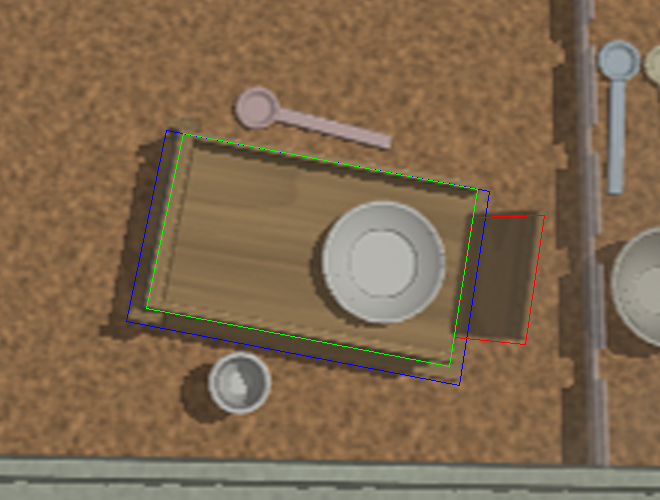

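View pics/ov_scene.png

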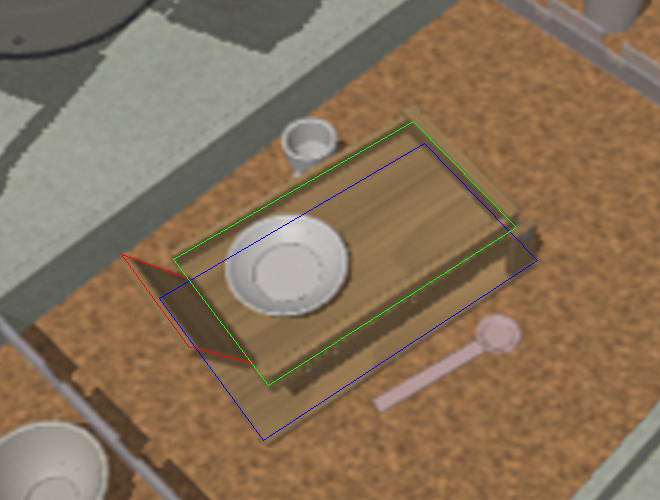

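```bash
cat >> h.py <<'E'
Q=np.array([.565,.0656,1.403])
def todelta(p,yaw=None):
    s=r.sense();Rt=R.from_euler('xyz',s["tcp_rot"])
    d=Rt.inv().apply(np.array(p)-s["tool_pos"])*1000
    return np.round(d,1), (None if yaw is None else -np.degrees((yaw-s["tcp_rot"][2]+np.pi)%(2*np.pi)-np.pi))
E
python3 - <<'E'
from h import *
g=tw(Q,GR)[0];print(g)
print(todelta([g[0],g[1],.205],Q[2]-np.pi))
E
```

```text
[ 0.51865472 -0.20800257  0.1126    ]
(array([-159.9, -374.2,   26.3]), np.float64(35.72803440035698))
```

>>> {"method": "step_arm", "body": {"deltas": [[-20, -46, 0, 5, -0.4], [-40, -92, 0, 10, -0.4], [-60, -140, 5, 15, -0.4], [-80, -187, 10, 20, -0.4], [-100, -234, 15, 25, -0.4], [-120, -280, 20, 30, -0.4], [-140, -327, 26, 35.7, -0.4], [-160, -374, 26, 35.7, -0.4], [-160, -374, 26, 35.7, -0.4], [-160, -374, 26, 35.7, -0.4]], "force": 30}}

```text
time: 2.3
tool_pos: [0.5183, -0.2081, 0.2052]
tcp_rot: [3.141, -0.0, -1.738]
ft_force: [0.0, -0.6, -0.2]
opening: 0.698
```

```bash
python3 - <<'E'
from h import *
import cv2
s=r.sense();print(s["time"],s["tool_pos"],s["tcp_rot"],s["opening"],s["ft_force"])
for n in ["scene","top","wrist"]:
    cv2.imwrite(f"pics/{n}1.png",r.get_image(n)[:,:,::-1])
    print(n,r.pinpoint(n,"saucer")[:2],r.pinpoint(n,"tray_grip")[:2])
g=tw(Q,GR)[0]
print(todelta([g[0],g[1],.097],Q[2]-np.pi))
E
python3 -c "
import cv2,numpy as np
cv2.imwrite('pics/all1.png',cv2.resize(np.hstack([cv2.imread(f'pics/{n}1.png') for n in ('top','scene')]),(800,300)))"
```

```text
2.3 [ 0.51830096 -0.20811775  0.20521711] [ 3.14128850e+00 -1.36467699e-04 -1.73750258e+00] 0.6976648384733947 [ 0.04202999 -0.62255977 -0.18992758]
scene [{'xy': [0.4086, 0.5381], 'conf': 0.59}] [{'xy': [0.3395, 0.5669], 'conf': 0.96}]
top [{'xy': [0.5521, 0.5986], 'conf': 0.78}] []
wrist [{'xy': [0.3195, 0.4614], 'conf': 0.76}] [{'xy': [0.5062, 0.4802], 'conf': 0.83}]
(array([ -0.4,  -0.3, 108.4]), np.float64(-0.004299545240709309))
```

View pics/wrist1.png

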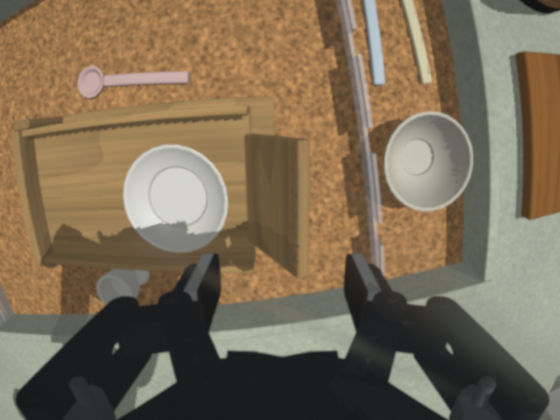

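View pics/all1.png

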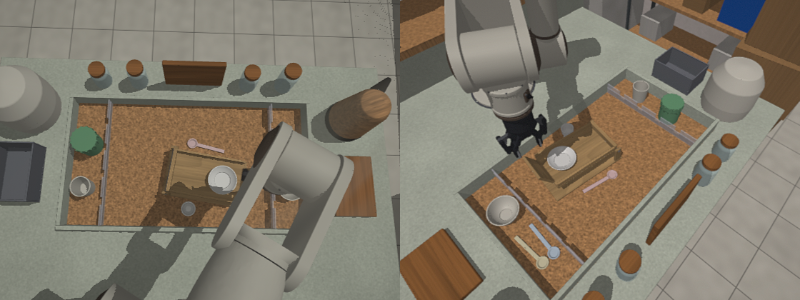

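The wrist view shows the handle plate at (280,205), between the finger columns (about 215 to 345), and the saucer at (178,195). I'll cross-check the grip point from this view.

```bash
cat >> h.py <<'E'
def wray(xy):
    p=r.camera_params("wrist");M=np.array(p["mount"]);s=r.sense()
    d=np.array([xy[0]*560-p["cx"],xy[1]*420-p["cy"]]);n=np.linalg.norm(d);th=n/p["fx"]
    c=np.r_[np.sin(th)*d/n,np.cos(th)]
    Rt=R.from_euler('xyz',s["tcp_rot"])
    return s["tool_pos"]+Rt.apply(M[:3,3]),Rt.apply(M[:3,:3]@c)
def wonz(xy,z):
    o,d=wray(xy);return o+d*(z-o[2])/d[2]
def trayxy(p):
    return R.from_euler('z',-Q[2]).apply(np.array(p)-[Q[0],Q[1],.065])
E
python3 - <<'E'
from h import *
for n,xy,z in [("grip",(.5062,.4802),.1126),("saucer",(.3195,.4614),.065),("top of plate mid",(303/560,206/420),.065+.0736+.0025),("base",(250/560,202/420),.065)]:
    p=wonz(xy,z);print(n,p,trayxy(p))
print(trayxy(onz("scene",(.3395,.5669),.1126)),trayxy(onz("scene",(.4086,.5381),.065)))
E
```

```text
grip [ 0.52563978 -0.21043123  0.1126    ] [-0.27872798 -0.00729257  0.0476    ]
saucer [ 0.53615878 -0.11446751  0.065     ] [-0.18235527 -0.00163693  0.        ]
top of plate mid [ 0.5284833  -0.22386227  0.1411    ] [-0.29149548 -0.01233928  0.0761    ]
base [ 0.51720088 -0.17857357  0.065     ] [-0.24872713  0.00634835  0.        ]
[-0.28156909 -0.00770463  0.0476    ] [-1.80629754e-01 -5.17065671e-03 -5.55111512e-17]
```

>>> {"method": "step_arm", "body": {"deltas": [[0, -2, 15, 0, -0.4], [0, -4, 35, 0, -0.4], [0, -4, 55, 0, -0.4], [0, -4, 75, 0, -0.4], [0, -4, 90, 0, -0.4], [0, -4, 100, 0, -0.4], [0, -4, 106, 0, -0.4], [0, -4, 108, 0, -0.4], [0, -4, 108, 0, -0.4]]}}

```text
time: 3.88
tool_pos: [0.5225, -0.2087, 0.0976]
tcp_rot: [-3.141, -0.0, -1.738]
ft_force: [0.2, 0.5, -0.6]
opening: 0.697
```

Run:
```python
from h import *
import cv2
for n in ["scene","wrist"]:
    cv2.imwrite(f"pics/{n}2.png",r.get_image(n)[:,:,::-1])
im=cv2.imread("pics/scene2.png")[150:300,120:330]
cv2.imwrite("pics/c2.png",cv2.resize(im,None,fx=3.8,fy=3.8,interpolation=cv2.INTER_CUBIC))
```

```text
(no output)
```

View pics/wrist2.png

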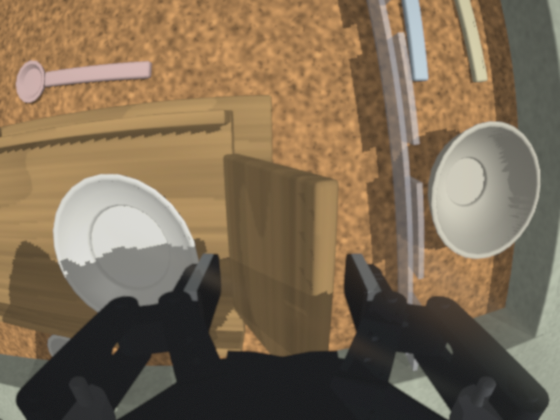

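View pics/c2.png

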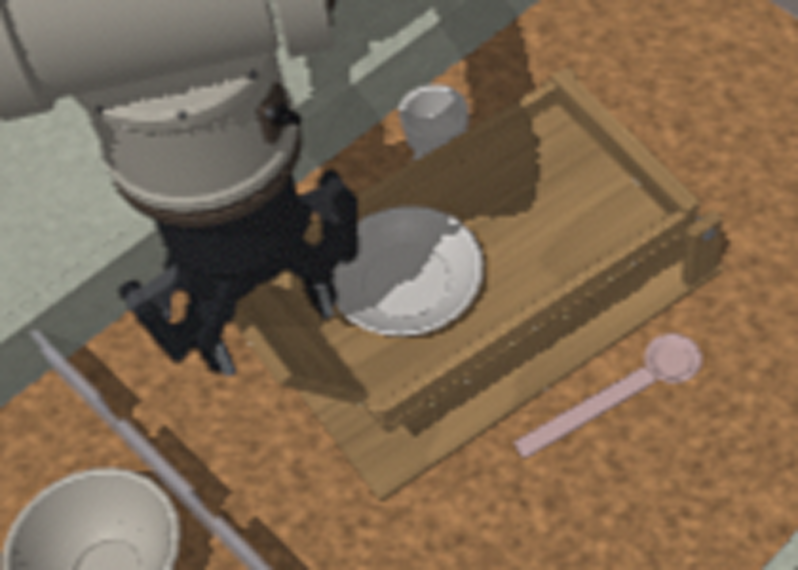

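>>> {"method": "step_arm", "body": {"deltas": [[0, 0, 0, 0, 0.0], [0, 0, 0, 0, 0.2], [0, 0, 0, 0, 0.3], [0, 0, 0, 0, 0.4], [0, 0, 0, 0, 0.5], [0, 0, 0, 0, 0.6], [0, 0, 0, 0, 0.7], [0, 0, 0, 0, 0.8], [0, 0, 0, 0, 1.0], [0, 0, 0, 0, 1.0]], "force": 20}}

```text
time: 5.22
tool_pos: [0.5223, -0.2113, 0.0981]
tcp_rot: [-3.14, -0.004, -1.739]
ft_force: [-6.1, -23.0, 2.4]
opening: 0.374
```

Run:
```python
from h import *
import cv2
s=r.sense();print(s["ft_force"],s["torque"])
for n in ["scene","wrist"]:
    cv2.imwrite(f"pics/{n}3.png",r.get_image(n)[:,:,::-1])
    print(n,r.pinpoint(n,"saucer")[:2])
im=cv2.imread("pics/scene3.png")[150:300,120:330]
cv2.imwrite("pics/c3.png",np.hstack([cv2.resize(im,(420,300),interpolation=cv2.INTER_CUBIC),cv2.resize(cv2.imread("pics/wrist3.png"),(380,300))]))
```

```text
[ -6.11601219 -23.03332038   2.37896571] [-2.88311739  0.70865425 -0.03004441]
scene [{'xy': [0.4077, 0.5343], 'conf': 0.88}]
wrist [{'xy': [0.2291, 0.5814], 'conf': 0.69}]
```

View pics/c3.png

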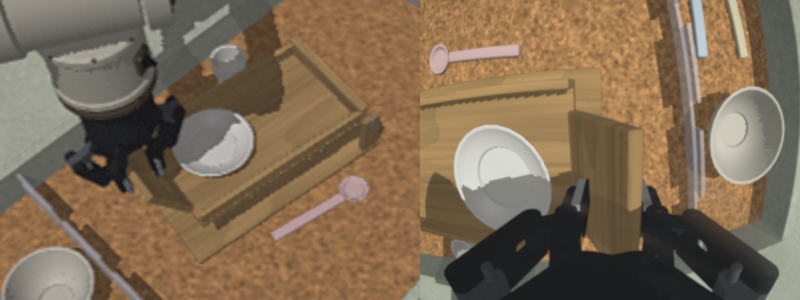

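>>> {"method": "step_arm", "body": {"deltas": [[2, 0, 0, 0, 1.0], [4, 0, 0, 0, 1.0], [4, 0, 0, 0, 1.0]]}}

```text
time: 5.8
tool_pos: [0.5221, -0.2119, 0.0973]
tcp_rot: [-3.141, 0.002, -1.738]
ft_force: [3.3, 3.7, -0.3]
opening: 0.365
```

Run:
```python
from h import *
s=r.sense();print(s["ft_force"],s["torque"],trayxy(s["tool_pos"]))
```

```text
[ 3.34146633  3.72559843 -0.26059028] [ 1.40034432 -0.70555835 -0.00836639] [-0.28073237 -0.00399165  0.03229015]
```

Run:
```python
from h import *
r0=np.array([-.2797,0,.051])
for t in np.arange(0.02,.5,.02):
    p=R.from_euler('y',t).apply(r0)-r0
    print(round(t,3),np.round([-p[0]*1000,-p[2]*1000],1))
```

```text
0.02 [-1.1 -5.6]
0.04 [ -2.3 -11.1]
0.06 [ -3.6 -16.7]
0.08 [ -5.  -22.2]
0.1 [ -6.5 -27.7]
0.12 [ -8.1 -33.1]
0.14 [ -9.9 -38.5]
0.16 [-11.7 -43.9]
0.18 [-13.6 -49.3]
0.2 [-15.7 -54.6]
0.22 [-17.9 -59.8]
0.24 [-20.1 -65. ]
0.26 [-22.5 -70.2]
0.28 [-25.  -75.3]
0.3 [-27.6 -80.4]
0.32 [-30.2 -85.4]
0.34 [-33.  -90.4]
0.36 [-35.9 -95.3]
0.38 [ -38.9 -100.1]
0.4 [ -41.9 -104.9]
0.42 [ -45.1 -109.6]
0.44 [ -48.4 -114.3]
0.46 [ -51.7 -118.9]
0.48 [ -55.2 -123.4]
```

>>> {"method": "step_arm", "body": {"deltas": [[-0.6, 0, -2.8, 0, 1], [-1.1, 0, -5.6, 0, 1], [-1.7, 0, -8.4, 0, 1], [-2.3, 0, -11.1, 0, 1], [-3, 0, -13.9, 0, 1], [-3.6, 0, -16.7, 0, 1], [-4.3, 0, -19.4, 0, 1], [-5, 0, -22.2, 0, 1], [-5, 0, -22.2, 0, 1], [-5, 0, -22.2, 0, 1]]}}

```text
time: 7.05
tool_pos: [0.5226, -0.2078, 0.1195]
tcp_rot: [-3.142, -0.0, -1.738]
ft_force: [3.2, -0.1, -0.3]
opening: 0.319
```

```bash
cat >> h.py <<'E'
def look(tag):
    import cv2
    s=r.sense();print(s["time"],"F",np.round(s["ft_force"],1),"op",round(s["opening"],3),trayxy(s["tool_pos"]))
    out=[]
    for n in ["scene","wrist"]:
        im=r.get_image(n)[:,:,::-1].copy();cv2.imwrite(f"pics/{n}{tag}.png",im);out.append(im)
        print(n,[(np.round(d["xy"],4),round(d["conf"],2)) for d in r.pinpoint(n,"saucer")[:1]],[(np.round(d["xy"],4),round(d["conf"],2)) for d in r.pinpoint(n,"tray_grip")[:1]])
    cv2.imwrite(f"pics/c{tag}.png",np.hstack([cv2.resize(out[0][130:300,120:340],(420,325),interpolation=cv2.INTER_CUBIC),cv2.resize(out[1],(380,325))]))
E
python3 -c "
from h import *
look('4')"
```

```text
7.05 F [ 3.2 -0.1 -0.3] op 0.319 [-0.27666977 -0.00382835  0.05450382]
scene [(array([0.4111, 0.5333]), 0.86)] [(array([0.338 , 0.5502]), 0.68)]
wrist [(array([0.2434, 0.5698]), 0.71)] [(array([0.4921, 0.6564]), 0.7)]
```

View pics/c4.png

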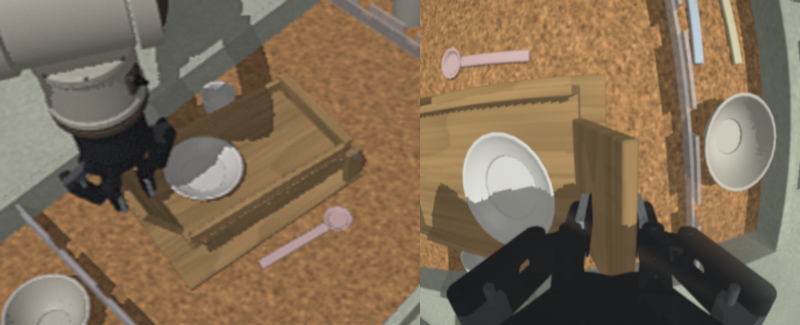

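>>> {"method": "step_arm", "body": {"deltas": [[-0.8, 0, -2.8, 0, 1], [-1.5, 0, -5.5, 0, 1], [-2.3, 0, -8.2, 0, 1], [-3.1, 0, -10.9, 0, 1], [-4, 0, -13.6, 0, 1], [-4.9, 0, -16.3, 0, 1], [-5.8, 0, -19, 0, 1], [-6.7, 0, -21.7, 0, 1], [-6.7, 0, -21.7, 0, 1], [-6.7, 0, -21.7, 0, 1]]}}

```text
time: 8.6
tool_pos: [0.5236, -0.2017, 0.1417]
tcp_rot: [-3.141, -0.001, -1.738]
ft_force: [-0.2, -7.6, 2.4]
opening: 0.28
```

```bash
python3 -c "
from h import *
look('5')"
```

```text
8.6 F [-0.2 -7.6  2.4] op 0.28 [-0.27046628 -0.00381053  0.07666496]
scene [(array([0.4059, 0.5202]), 0.73)] [(array([0.337 , 0.5338]), 0.86)]
wrist [(array([0.2659, 0.556 ]), 0.59)] [(array([0.4916, 0.6624]), 0.83)]
```

View pics/c5.png

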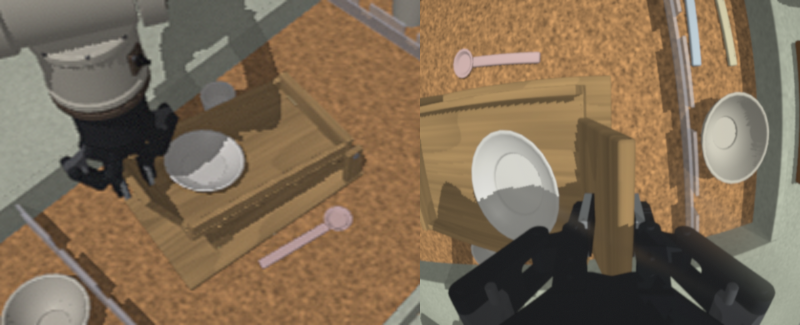

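>>> {"method": "step_arm", "body": {"deltas": [[-0.4, 0, -2.6, 0, 1], [-1.2, 0, -5.3, 0, 1], [-2.1, 0, -8, 0, 1], [-3.1, 0, -10.7, 0, 1], [-4.1, 0, -13.3, 0, 1], [-5, 0, -15.9, 0, 1], [-5, 0, -15.9, 0, 1], [-5, 0, -15.9, 0, 1]]}}

```text
time: 9.9
tool_pos: [0.5244, -0.1963, 0.1572]
tcp_rot: [3.141, -0.0, -1.738]
ft_force: [0.2, -6.0, 1.8]
opening: 0.253
```

Run:
```python
from h import *
import cv2
look('6')
im=cv2.imread("pics/scene6.png"); k=3
im=cv2.resize(im,None,fx=k,fy=k,interpolation=cv2.INTER_CUBIC)
bd=[[0,.067,0],[0,-.067,0],[-.25,-.067,0],[-.25,.067,0]]
rail=[[0,-.067,0.02],[-.25,-.067,.02]]
for t,col in ((.15,(255,0,0)),(.22,(0,255,0))):
    for poly in (rail,[[-.25,.05,0],[-.2925,.05,.0736],[-.2925,-.05,.0736],[-.25,-.05,0]]):
        cv2.polylines(im,[np.int32((proj("scene",tw(Q,poly,t))+.5)*k)],True,col,1)
u,v=proj("scene",tw(Q,[-.16,0,0],.2))[0]*k
cv2.imwrite("pics/ov6.png",im[int(v)-250:int(v)+250,int(u)-330:int(u)+330])
```

```text
9.9 F [ 0.2 -6.   1.8] op 0.253 [-0.26503301 -0.00372596  0.09218021]
scene [(array([0.4098, 0.5088]), 0.95)] [(array([0.3448, 0.5236]), 0.87)]
wrist [(array([0.2793, 0.5548]), 0.68)] [(array([0.4934, 0.6638]), 0.57)]
```

View pics/ov6.png

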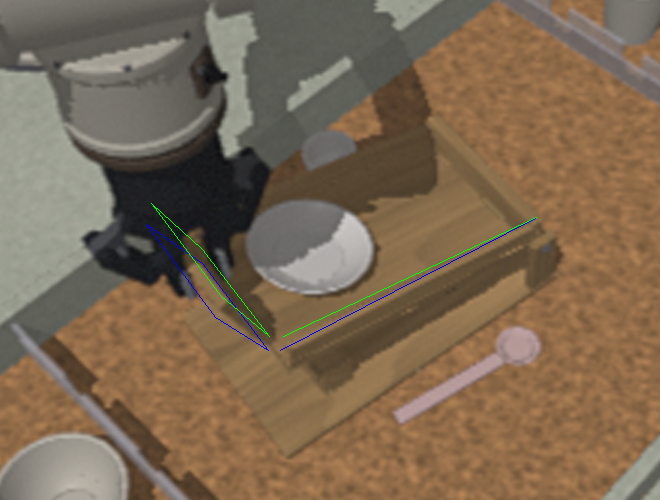

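Run:
```python
from h import *
for t in (0,.08,.12,.16,.2,.24): print(t,proj("scene",tw(Q,GR,t))[0]/[560,420], proj("scene",tw(Q,[-.181,0,0],t))[0]/[560,420])
```

```text
0 [0.33926745 0.55920406] [0.40634455 0.53494656]
0.08 [0.33928146 0.54459541] [0.40560136 0.52710297]
0.12 [0.33977299 0.53681139] [0.40549194 0.52290949]
0.16 [0.34059838 0.52872126] [0.40556206 0.51854154]
0.2 [0.34176472 0.52033739] [0.40581483 0.51400492]
0.24 [0.34327807 0.51167387] [0.40625299 0.50930606]
```

View pics/wrist6.png

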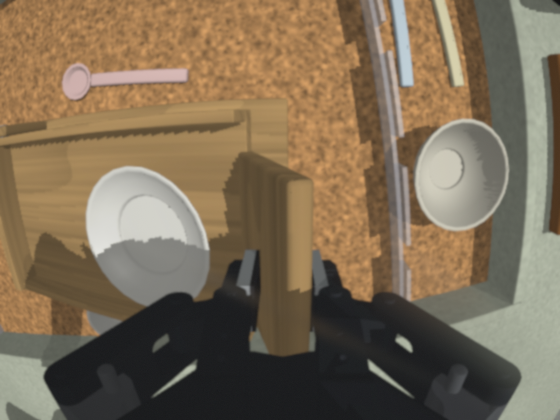

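```bash
cat >> h.py <<'E'
def sx(t,tag):
    import cv2
    s=r.sense();print(round(s["time"],2),"F",np.round(s["ft_force"],1),"op",round(s["opening"],3),np.round(trayxy(s["tool_pos"]),4))
    for n in ["scene","wrist"]:
        im=r.get_image(n);cv2.imwrite(f"pics/{n}{tag}.png",im[:,:,::-1])
        for d in r.pinpoint(n,"saucer")[:1]:
            o,v=px(n,d["xy"]) if n=="scene" else wray(d["xy"])
            Rw=R.from_euler('z',Q[2])*R.from_euler('y',t)
            o=Rw.inv().apply(o-[Q[0],Q[1],.065]);v=Rw.inv().apply(v)
            print(n,np.round(o-v*o[2]/v[2],4)[:2],d["conf"])
E
python3 -c "
from h import *
sx(.2,'7')"
```

```text
10.2 F [-0.7 -6.5  1.6] op 0.253 [-0.265  -0.0037  0.0922]
scene [-1.761e-01  1.000e-04] 0.69
wrist [-1.815e-01  1.000e-04] 0.83
```

>>> {"method": "step_arm", "body": {"deltas": [[-0.5, 0, -1.3, 0, 1], [-1, 0, -2.6, 0, 1], [-1.5, 0, -3.9, 0, 1], [-2.1, 0, -5.2, 0, 1], [-2.1, 0, -5.2, 0, 1], [-2.1, 0, -5.2, 0, 1]]}}

```text
time: 11.15
tool_pos: [0.5248, -0.1943, 0.1624]
tcp_rot: [3.141, -0.0, -1.738]
ft_force: [-1.0, -5.4, 1.3]
opening: 0.241
```

```bash
python3 -c "
from h import *
sx(.22,'8')"
```

```text
11.15 F [-1.  -5.4  1.3] op 0.241 [-0.263  -0.0037  0.0974]
scene [-0.1771  0.0012] 0.69
wrist [-0.182   0.0017] 0.64
```

>>> {"method": "step_arm", "body": {"deltas": [[-0.5, 0, -1.3, 0, 1], [-1.1, 0, -2.6, 0, 1], [-1.7, 0, -3.9, 0, 1], [-2.3, 0, -5.2, 0, 1], [-2.3, 0, -5.2, 0, 1], [-2.3, 0, -5.2, 0, 1]]}}

```text
time: 12.1
tool_pos: [0.5251, -0.1921, 0.1676]
tcp_rot: [3.141, -0.001, -1.738]
ft_force: [-0.6, -7.3, 1.5]
opening: 0.228
```

```bash
python3 -c "
from h import *
sx(.24,'9')"
```

```text
12.1 F [-0.6 -7.3  1.5] op 0.228 [-0.2607 -0.0037  0.1026]
scene [-0.1806  0.0049] 0.56
wrist [-0.1819  0.0012] 0.81
```

>>> {"method": "step_arm", "body": {"deltas": [[-0.6, 0, -1.3, 0, 1], [-1.2, 0, -2.6, 0, 1], [-1.8, 0, -3.9, 0, 1], [-2.4, 0, -5.1, 0, 1], [-2.4, 0, -5.1, 0, 1], [-2.4, 0, -5.1, 0, 1]]}}

```text
time: 13.05
tool_pos: [0.5255, -0.1898, 0.1728]
tcp_rot: [3.141, -0.001, -1.738]
ft_force: [-1.7, -7.3, 2.9]
opening: 0.225
```

```bash
python3 -c "
from h import *
sx(.26,'10')"
```

```text
13.05 F [-1.7 -7.3  2.9] op 0.225 [-0.2584 -0.0037  0.1078]
scene [-0.1804 -0.0053] 0.97
wrist [-0.1832 -0.0008] 0.9
```

>>> {"method": "step_arm", "body": {"deltas": [[-0.6, 0, -1.3, 0, 1], [-1.2, 0, -2.6, 0, 1], [-1.8, 0, -3.9, 0, 1], [-2.5, 0, -5.1, 0, 1], [-2.5, 0, -5.1, 0, 1], [-2.5, 0, -5.1, 0, 1]]}}

```text
time: 14.0
tool_pos: [0.5259, -0.1874, 0.1779]
tcp_rot: [3.141, -0.001, -1.738]
ft_force: [-2.5, -7.9, 2.1]
opening: 0.214
```

```bash
python3 -c "
from h import *
sx(.28,'11')"
```

```text
14.0 F [-2.5 -7.9  2.1] op 0.214 [-0.256  -0.0037  0.1129]
scene [-0.1748  0.0006] 0.89
wrist [-0.3524 -0.131 ] 0.69
```

>>> {"method": "step_arm", "body": {"deltas": [[-0.6, 0, -1.3, 0, 1], [-1.3, 0, -2.5, 0, 1], [-2, 0, -3.8, 0, 1], [-2.6, 0, -5, 0, 1], [-2.6, 0, -5, 0, 1], [-2.6, 0, -5, 0, 1]]}}

```text
time: 14.95
tool_pos: [0.5262, -0.1849, 0.1829]
tcp_rot: [3.141, -0.001, -1.738]
ft_force: [-2.4, -8.1, 3.5]
opening: 0.203
```

```bash
python3 -c "
from h import *
sx(.30,'12')"
```

```text
14.95 F [-2.4 -8.1  3.5] op 0.203 [-0.2535 -0.0036  0.1179]
scene [-0.1834  0.0031] 0.61
wrist [-0.1841 -0.0019] 0.57
```

>>> {"method": "step_arm", "body": {"deltas": [[-0.7, 0, -1.3, 0, 1], [-1.3, 0, -2.5, 0, 1], [-2, 0, -3.8, 0, 1], [-2.7, 0, -5, 0, 1], [-2.7, 0, -5, 0, 1], [-2.7, 0, -5, 0, 1]]}}

```text
time: 15.9
tool_pos: [0.5266, -0.1823, 0.188]
tcp_rot: [3.141, -0.001, -1.738]
ft_force: [-3.1, -9.1, 3.7]
opening: 0.196
```

```bash
python3 -c "
from h import *
sx(.32,'13')"
```

```text
15.9 F [-3.1 -9.1  3.7] op 0.196 [-0.2508 -0.0036  0.123 ]
scene [-0.1822  0.0026] 0.75
wrist [-0.1818  0.0028] 0.98
```

>>> {"method": "step_arm", "body": {"deltas": [[-0.7, 0, -1.3, 0, 1], [-1.4, 0, -2.5, 0, 1], [-2.1, 0, -3.7, 0, 1], [-2.8, 0, -4.9, 0, 1], [-2.8, 0, -4.9, 0, 1], [-2.8, 0, -4.9, 0, 1]]}}

```text
time: 16.85
tool_pos: [0.5271, -0.1796, 0.1929]
tcp_rot: [3.141, -0.001, -1.739]
ft_force: [-3.6, -9.0, 3.6]
opening: 0.184
```

```bash
python3 -c "
from h import *
sx(.34,'14')"
```

```text
16.85 F [-3.6 -9.   3.6] op 0.184 [-0.2481 -0.0036  0.1279]
scene [-0.1851 -0.003 ] 0.59
wrist [-0.181   0.0007] 0.64
```

>>> {"method": "step_arm", "body": {"deltas": [[-0.7, 0, -1.2, 0, 1], [-1.4, 0, -2.4, 0, 1], [-2.1, 0, -3.6, 0, 1], [-2.8, 0, -4.8, 0, 1], [-2.8, 0, -4.8, 0, 1], [-2.8, 0, -4.8, 0, 1]]}}

```text
time: 17.8
tool_pos: [0.5275, -0.1769, 0.1977]
tcp_rot: [3.141, -0.001, -1.739]
ft_force: [-4.0, -9.4, 4.1]
opening: 0.176
```

```bash
python3 -c "
from h import *
sx(.36,'15')"
```

```text
17.8 F [-4.  -9.4  4.1] op 0.176 [-0.2454 -0.0036  0.1327]
scene [-0.1831  0.0053] 0.77
wrist [-0.1814  0.0005] 0.95
```

>>> {"method": "step_arm", "body": {"deltas": [[-0.7, 0, -1.2, 0, 1], [-1.4, 0, -2.4, 0, 1], [-2.2, 0, -3.6, 0, 1], [-2.9, 0, -4.8, 0, 1], [-2.9, 0, -4.8, 0, 1], [-2.9, 0, -4.8, 0, 1]]}}

```text
time: 18.75
tool_pos: [0.528, -0.174, 0.2025]
tcp_rot: [3.141, -0.001, -1.739]
ft_force: [-4.0, -9.1, 3.9]
opening: 0.172
```

```bash
python3 -c "
from h import *
sx(.38,'16')"
```

```text
18.75 F [-4.  -9.1  3.9] op 0.172 [-0.2424 -0.0035  0.1375]
scene [-0.1662  0.0003] 0.8
wrist [-0.1639  0.0008] 0.66
```

Both cameras show the saucer about 17 mm further down the tray, so it is sliding. I'm holding the tray still.

>>> {"method": "step_arm", "body": {"deltas": [[0, 0, 0, 0, 1], [0, 0, 0, 0, 1]]}}

```text
time: 19.2
tool_pos: [0.528, -0.174, 0.2025]
tcp_rot: [3.141, -0.001, -1.739]
ft_force: [-4.7, -8.6, 4.4]
opening: 0.171
```

```bash
python3 -c "
from h import *
sx(.38,'17')"
```

```text
19.2 F [-4.7 -8.6  4.4] op 0.171 [-0.2424 -0.0035  0.1375]
scene [-0.1253 -0.0042] 0.66
wrist [-0.1215  0.0014] 0.88
```

Still gliding, about 42 mm in 0.45 s. I'll keep holding.

>>> {"method": "step_arm", "body": {"deltas": [[0, 0, 0, 0, 1], [0, 0, 0, 0, 1], [0, 0, 0, 0, 1], [0, 0, 0, 0, 1], [0, 0, 0, 0, 1], [0, 0, 0, 0, 1], [0, 0, 0, 0, 1], [0, 0, 0, 0, 1]]}}

```text
time: 20.4
tool_pos: [0.528, -0.174, 0.2026]
tcp_rot: [3.141, -0.001, -1.739]
ft_force: [-4.8, -8.6, 3.6]
opening: 0.17
```

```bash
python3 -c "
from h import *
sx(.38,'18')
look('19')"
```

```text
20.4 F [-4.8 -8.6  3.6] op 0.17 [-0.2424 -0.0035  0.1376]
scene [-0.0572 -0.0011] 0.96
wrist [-0.0638  0.0002] 0.94
20.6 F [-4.7 -8.2  5.2] op 0.17 [-0.24236584 -0.00354318  0.13758887]
scene [(array([0.4798, 0.4626]), 0.73)] [(array([0.3457, 0.489 ]), 0.74)]
wrist [(array([0.153 , 0.4955]), 0.8)] [(array([0.4923, 0.6464]), 0.63)]
```

View pics/c19.png

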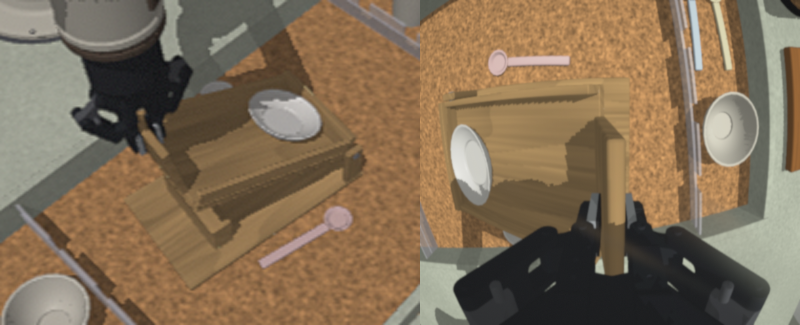

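>>> {"method": "step_arm", "body": {"deltas": [[1.5, 0, 2.4, 0, 1], [3, 0, 4.8, 0, 1], [4.5, 0, 7.2, 0, 1], [6, 0, 9.6, 0, 1], [7.5, 0, 12.1, 0, 1], [8.9, 0, 14.6, 0, 1], [10.3, 0, 17, 0, 1], [11.7, 0, 19.5, 0, 1], [13, 0, 22, 0, 1], [14.3, 0, 24.5, 0, 1]]}}

```text
time: 22.15
tool_pos: [0.5259, -0.1877, 0.1794]
tcp_rot: [-3.14, 0.0, -1.739]
ft_force: [-9.6, -9.8, 23.5]
opening: 0.172
```

```bash
python3 -c "
from h import *
look('20')"
```

```text
22.15 F [-9.6 -9.8 23.5] op 0.172 [-0.25627241 -0.00377771  0.11439638]
scene [(array([0.473 , 0.4648]), 0.92)] [(array([0.3434, 0.4995]), 0.57)]
wrist [(array([0.1184, 0.511 ]), 0.76)] [(array([0.4939, 0.6567]), 0.9)]
```

View pics/c20.png

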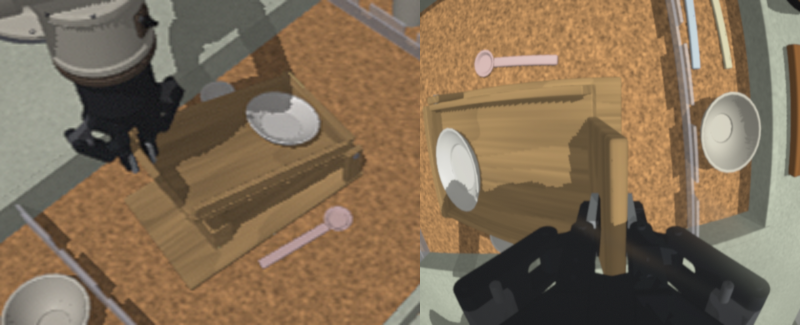

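>>> {"method": "step_arm", "body": {"deltas": [[0, 0, 0, 0, 0.66], [0, 0, 0, 0, 0.64], [0, 0, 0, 0, 0.62], [0, 0, 0, 0, 0.6]]}}

```text
time: 22.95
tool_pos: [0.5259, -0.1876, 0.1784]
tcp_rot: [-3.141, 0.0, -1.738]
ft_force: [-3.1, -6.9, 7.8]
opening: 0.199
```

```bash
python3 -c "
from h import *
look('21')"
```

```text
22.95 F [-3.1 -6.9  7.8] op 0.199 [-0.25614555 -0.0037287   0.11336737]
scene [(array([0.4768, 0.4667]), 0.79)] [(array([0.3436, 0.506 ]), 0.86)]
wrist [(array([0.1139, 0.5112]), 0.73)] [(array([0.4973, 0.6531]), 0.75)]
```

View pics/c21.png

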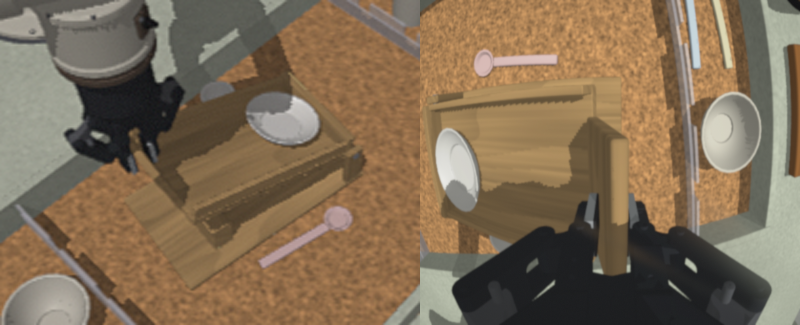

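>>> {"method": "step_arm", "body": {"deltas": [[1.3, 0, 2.5, 0, 0.58], [2.5, 0, 5.1, 0, 0.565], [3.7, 0, 7.6, 0, 0.55], [4.9, 0, 10.2, 0, 0.54], [6.1, 0, 12.8, 0, 0.525], [7.2, 0, 15.4, 0, 0.51], [8.3, 0, 18, 0, 0.495], [9.4, 0, 20.6, 0, 0.48], [10.4, 0, 23.2, 0, 0.47], [11.4, 0, 25.8, 0, 0.46]]}}

```text
time: 24.5
tool_pos: [0.524, -0.1986, 0.1516]
tcp_rot: [3.141, 0.0, -1.738]
ft_force: [-0.1, -1.7, -2.9]
opening: 0.268
```

```bash
python3 -c "
from h import *
look('22')"
```

```text
24.5 F [-0.1 -1.7 -2.9] op 0.268 [-0.2673637  -0.00375491  0.08661166]
scene [(array([0.4761, 0.4719]), 0.93)] [(array([0.3405, 0.5264]), 0.71)]
wrist [(array([0.0788, 0.5286]), 0.71)] [(array([0.207 , 0.1881]), 0.72)]
```

View pics/c22.png

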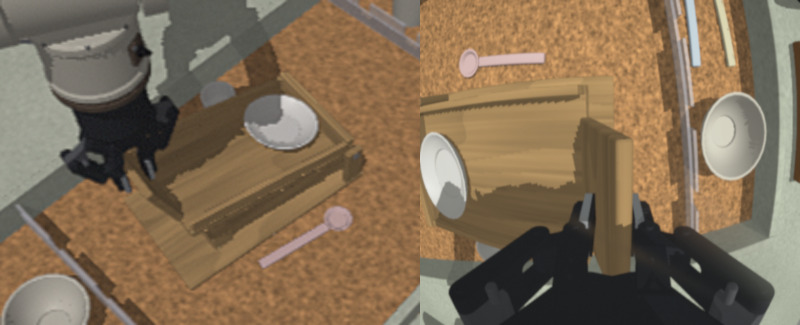

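>>> {"method": "step_arm", "body": {"deltas": [[1, 0, 2.6, 0, 0.45], [2, 0, 5.3, 0, 0.44], [3, 0, 8, 0, 0.43], [4, 0, 10.7, 0, 0.42], [4.9, 0, 13.4, 0, 0.41], [5.8, 0, 16.1, 0, 0.4], [6.7, 0, 18.8, 0, 0.39], [7.6, 0, 21.5, 0, 0.38], [8.4, 0, 24.2, 0, 0.37], [9.2, 0, 26.9, 0, 0.36]]}}

```text
time: 26.05
tool_pos: [0.5225, -0.2078, 0.1248]
tcp_rot: [3.142, 0.0, -1.738]
ft_force: [-0.6, -2.8, -2.1]
opening: 0.321
```

```bash
python3 -c "
from h import *
look('23')"
```

```text
26.05 F [-0.6 -2.8 -2.1] op 0.321 [-0.27665994 -0.00380036  0.05977985]
scene [(array([0.472 , 0.4776]), 0.93)] [(array([0.3386, 0.549 ]), 0.89)]
wrist [(array([0.0462, 0.5443]), 0.82)] [(array([0.4921, 0.6514]), 0.89)]
```

View pics/c23.png

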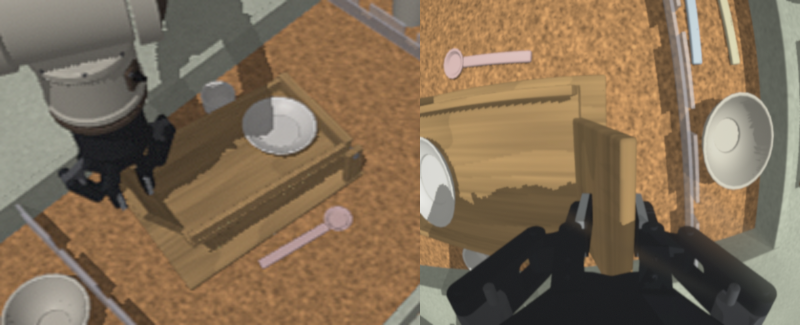

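>>> {"method": "step_arm", "body": {"deltas": [[0.8, 0, 2.8, 0, 0.35], [1.6, 0, 5.6, 0, 0.34], [2.3, 0, 8.4, 0, 0.33], [3, 0, 11.2, 0, 0.32], [3.7, 0, 14, 0, 0.31], [4.3, 0, 16.8, 0, 0.3], [4.9, 0, 19.6, 0, 0.29], [5.5, 0, 22.4, 0, 0.28], [6, 0, 25, 0, 0.27], [6.5, 0, 27.7, 0, 0.26]]}}

```text
time: 27.6
tool_pos: [0.5224, -0.2132, 0.0988]
tcp_rot: [-3.139, 0.002, -1.738]
ft_force: [0.1, 17.8, 28.1]
opening: 0.371
```

```bash
python3 -c "
from h import *
look('24')"
```

```text
27.6 F [ 0.1 17.8 28.1] op 0.371 [-0.28195829 -0.00459952  0.03375848]
scene [(array([0.4791, 0.4783]), 0.91)] [(array([0.3396, 0.569 ]), 0.83)]
wrist [(array([0.0125, 0.574 ]), 0.92)] [(array([0.4864, 0.6674]), 0.75)]
```

View pics/c24.png

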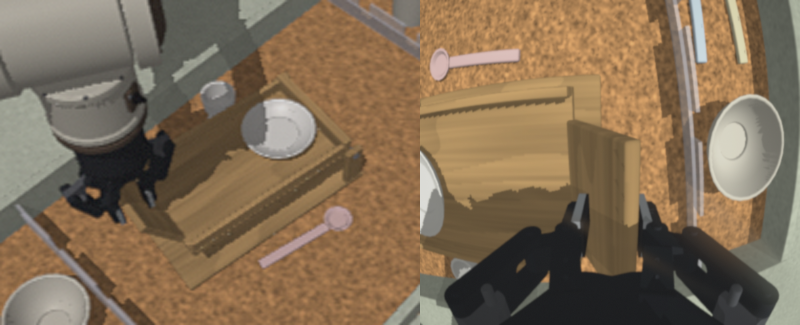

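The force of 28 N up says the tray is on its rest. Next I'll ease off the pressure, open, and check before withdrawing.

>>> {"method": "step_arm", "body": {"deltas": [[-1, 0, -1, 0, 0.2], [-1, 0, -1, 0, 0.1], [-1, 0, -1, 0, 0.0], [-1, 0, -1, 0, -0.2], [-1, 0, -1, 0, -0.4], [-1, 0, -1, 0, -0.6], [-1, 0, -1, 0, -0.6]]}}

```text
time: 28.78
tool_pos: [0.5216, -0.2132, 0.0983]
tcp_rot: [3.141, 0.0, -1.738]
ft_force: [-0.0, -0.0, 0.2]
opening: 0.799
```

```bash
python3 -c "
from h import *
look('25')"
```

```text
28.775 F [-0.  -0.   0.2] op 0.799 [-0.28212517 -0.00379976  0.03328102]
scene [(array([0.4723, 0.4831]), 0.89)] []
wrist [(array([0.0091, 0.5648]), 0.97)] [(array([0.4877, 0.6619]), 0.76)]
```

View pics/c25.png

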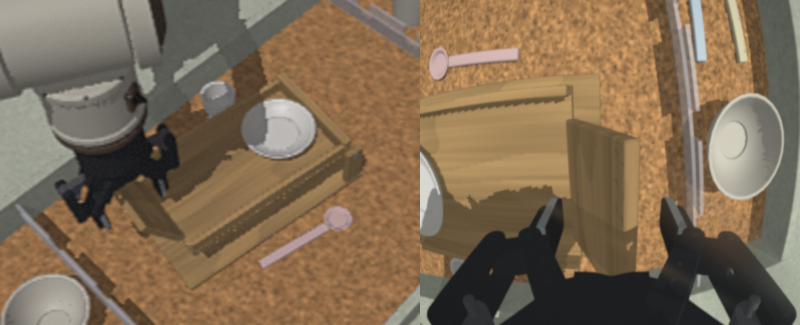

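The force is zero and both fingers are clear: the plate's top edge is at column 638 in the wrist view and the outer pad at about 665. Now withdrawing straight up.

>>> {"method": "step_arm", "body": {"deltas": [[0, 0, -10, 0, -0.6], [0, 0, -25, 0, -0.6], [0, 0, -45, 0, -0.6], [0, 0, -65, 0, -0.6], [0, 0, -85, 0, -0.6], [0, 0, -105, 0, -0.6], [0, 0, -120, 0, -0.6], [0, 0, -120, 0, -0.6]]}}

```text
time: 30.08
tool_pos: [0.522, -0.2134, 0.2197]
tcp_rot: [-3.14, -0.001, -1.738]
ft_force: [0.5, 0.7, -0.3]
opening: 0.799
```

```bash
python3 -c "
from h import *
look('26'); sx(0,'27')"
```

```text
30.075 F [ 0.5  0.7 -0.3] op 0.799 [-0.28225232 -0.00420211  0.15469302]
scene [(array([0.475, 0.476]), 0.75)] [(array([0.3359, 0.5602]), 0.82)]
wrist [(array([0.1373, 0.4693]), 0.96)] [(array([0.4896, 0.4817]), 0.97)]
30.38 F [-0.7 -0.6 -0.2] op 0.802 [-0.2821 -0.0036  0.1526]
scene [-0.0582 -0.0017] 0.95
wrist [-0.0636  0.0027] 0.61
```

View pics/c26.png

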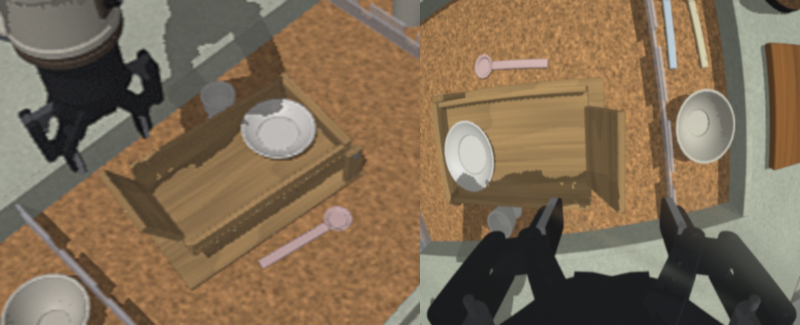

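The tray is flat and the saucer is at the lip (measured x about -58 to -64 mm, nominal -62). The gripper is clear.

```bash
python3 -c "
from station import r
r.sign_off()"
```

```text
the job is handed in; nothing more can be done
```

I raised the tray in small steps until the saucer started to slide, at a tilt of about 0.38–0.40 rad. I held it still there while the saucer glided to the end lip, then lowered the tray to flat, let go and backed off upwards. The job was handed in at about 30 s of the 58 s allowed; sign-off gave no verdict.

**Last checks:**
- **Saucer:** its centre measured x = -58 mm in the scene camera and -64 mm in the wrist camera, against -62 mm when it touches the lip. It crossed about 42 mm in 0.45 s mid-slide, well under the 0.45 m/s limit.
- **Tray:** it looks flat in both views. It took 28 N of downward push before release, which says it was on its rest, and the force on the tool was zero after opening.
- **Other things:** the egg cup, bowl and spoons looked unmoved in the pictures. I did not measure them again, and I did not look at the dispenser or cup after the lift; the arm never worked near them.

**What went less smoothly:**
- **Grip angle:** the tool can only point straight down, so the fingers did not line up with the leaning plate as the task asked. They held it at an angle and it straightened as the tray rose.
- **First squeeze:** it was off-centre with 23 N sideways, and I corrected it by shifting about 4 mm.
- **Start of lowering:** the closed fingers resisted and the force reached about 24 N. I opened them gradually for the rest of the way down.
- **Detections:** the networks gave two clearly wrong positions, one for the saucer and one for the grip point, and I ignored both.

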